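Cover the four crucibles with their matching lids

TASK

The four clean porcelain crucibles on the grey heat-proof mat are ready for the furnace: take the lids from the plywood board one by one and put on each crucible the lid of its own size. Set every lid down gently, without dropping it, so that it sits flat and central on the rim, and leave the crucibles standing upright where they are and the mortar and tongs alone.

Things in the scene. Friction and masses are not known exactly. Their poses are not given: they have to be found in the camera images.
- lid_tiny_mid (a point): Smallest white porcelain crucible lid, loose, knob up on the 6 mm plywood board; plate 42 mm across, 22 mm high in all, up to 55 g. Point: on its axis, half-way up (z up). Spigot under it 20 mm across, 3 mm deep, fits the mouth with 5 mm play each way. Plate underside 8 mm below the point, its crown 3 mm below; knob from there to 11 mm above the point, 11 mm across at the neck, 14 mm over its upper half.
- lid_small_mid (a point): Second smallest white porcelain crucible lid, loose, knob up on the 6 mm plywood board; plate 52 mm across, 22 mm high in all, up to 55 g. Point: on its axis, half-way up (z up). Spigot under it 30 mm across, 3 mm deep, fits the mouth with 5 mm play each way. Plate underside 8 mm below the point, its crown 3 mm below; knob from there to 11 mm above the point, 11 mm across at the neck, 14 mm over its upper half.
- lid_medium_mid (a point): Second largest white porcelain crucible lid, loose, knob up on the 6 mm plywood board; plate 63 mm across, 22 mm high in all, up to 55 g. Point: on its axis, half-way up (z up). Spigot under it 41 mm across, 3 mm deep, fits the mouth with 5 mm play each way. Plate underside 8 mm below the point, its crown 3 mm below; knob from there to 11 mm above the point, 11 mm across at the neck, 14 mm over its upper half.
- lid_large_mid (a point): Largest white porcelain crucible lid, loose, knob up on the 6 mm plywood board; plate 74 mm across, 22 mm high in all, up to 55 g. Point: on its axis, half-way up (z up). Spigot under it 52 mm across, 3 mm deep, fits the mouth with 5 mm play each way. Plate underside 8 mm below the point, its crown 3 mm below; knob from there to 11 mm above the point, 11 mm across at the neck, 14 mm over its upper half.
- crucible_tiny_rim (a point): Smallest white porcelain crucible, loose and light, an open cup standing upright on the 6 mm grey mat: 36 mm across the rim (30 mm inside), 30 mm high, foot 21 mm across. Point: centre of its mouth, level with the rim, z up. Its own lid (plate 42 mm across) is properly on when the lid's point is 8 mm above this one.
- crucible_small_rim (a point): Second smallest white porcelain crucible, loose and light, an open cup standing upright on the 6 mm grey mat: 46 mm across the rim (40 mm inside), 38 mm high, foot 27 mm across. Point: centre of its mouth, level with the rim, z up. Its own lid (plate 52 mm across) is properly on when the lid's point is 8 mm above this one.
- crucible_medium_rim (a point): Second largest white porcelain crucible, loose and light, an open cup standing upright on the 6 mm grey mat: 57 mm across the rim (51 mm inside), 46 mm high, foot 33 mm across. Point: centre of its mouth, level with the rim, z up. Its own lid (plate 63 mm across) is properly on when the lid's point is 8 mm above this one.
- crucible_large_rim (a point): Largest white porcelain crucible, loose and light, an open cup standing upright on the 6 mm grey mat: 68 mm across the rim (62 mm inside), 55 mm high, foot 39 mm across. Point: centre of its mouth, level with the rim, z up. Its own lid (plate 74 mm across) is properly on when the lid's point is 8 mm above this one.
- mortar_mid (a point): A white porcelain mortar, 92 mm across and 50 mm high, with its pestle resting in it, standing on the bench beyond the mat and board; highest point 86 mm above the bench. This point is on its axis 25 mm up. A bystander: leave it alone.
- tongs_mid (a point): Steel crucible tongs, 228 mm long and 86 mm wide, lying flat on the bench (8 mm high) beyond the mat and board; this point is near their middle, 4 mm up, x along them towards the jaws. A bystander: leave them alone.
Things that resemble listed ones, but are neither listed nor needed, are in the scene too. What is shaped like the part that bears lid_tiny_mid but black or blue is not meant. Leave any pink look-alike of the part that bears lid_small_mid alone.

How it is judged:
At the end, for the whole second after the job is handed in: Each of the four lids lies on the crucible of its own size: within 8 mm of the centre of the mouth, seated (its point 6 to 9.5 mm above the rim), level and the crucible upright within 0.07 rad, every crucible within 30 mm of where it stood, all lids released and at rest (horizontal distance between lid_tiny_mid and crucible_tiny_rim below 0.008 m and z of lid_tiny_mid in the frame of crucible_tiny_rim between 0.006 and 0.0095 m and angle between each of lid_tiny_mid, crucible_tiny_rim, lid_small_mid, crucible_small_rim, lid_medium_mid, crucible_medium_rim, lid_large_mid, crucible_large_rim's own z axis and vertical below 0.07 rad and distance of each of crucible_tiny_rim, crucible_small_rim, crucible_medium_rim, crucible_large_rim from where it was at the start of the episode below 0.03 m and linear speed of each of lid_tiny, lid_small, lid_medium, lid_large below 0.02 m/s and contact force between the fingers and lid_tiny below 0.05 N and horizontal distance between lid_small_mid and crucible_small_rim below 0.008 m and z of lid_small_mid in the frame of crucible_small_rim between 0.006 and 0.0095 m and contact force between the fingers and lid_small below 0.05 N and horizontal distance between lid_medium_mid and crucible_medium_rim below 0.008 m and z of lid_medium_mid in the frame of crucible_medium_rim between 0.006 and 0.0095 m and contact force between the fingers and lid_medium below 0.05 N and horizontal distance between lid_large_mid and crucible_large_rim below 0.008 m and z of lid_large_mid in the frame of crucible_large_rim between 0.006 and 0.0095 m and contact force between the fingers and lid_large below 0.05 N); the robot touches nothing.
It fails at once if a lid is dropped or thrown (a free fall of some 18 mm or more) ((contact force between the fingers and lid_tiny below 0.02 N and linear speed of lid_tiny above 0.6 m/s) or (contact force between the fingers and lid_small below 0.02 N and linear speed of lid_small above 0.6 m/s) or (contact force between the fingers and lid_medium below 0.02 N and linear speed of lid_medium above 0.6 m/s) or (contact force between the fingers and lid_large below 0.02 N and linear speed of lid_large above 0.6 m/s)).
It fails at once if a crucible is knocked over (angle between any of crucible_tiny_rim, crucible_small_rim, crucible_medium_rim, crucible_large_rim's own z axis and vertical above 0.5 rad).
It fails at once if a crucible is pushed away from its place (over 30 mm) or lifted (distance of any of crucible_tiny_rim, crucible_small_rim, crucible_medium_rim, crucible_large_rim from where it was at the start of the episode above 0.03 m).
It fails at once if the mortar or the tongs are moved by more than 30 mm (distance of any of mortar_mid, tongs_mid from where it was at the start of the episode above 0.03 m).
It also fails if it takes over 106 s, if anything falls off the work surface, if the arm or the gripper's body presses on something with over 40 N, if the wrist force passes 120 N, or if a joint passes its speed limit or range.

ROBOT

A 6-joint arm with a two-finger parallel gripper is mounted at the origin on the work surface. World frame = base frame: x ahead of the robot, y to its left, z up, the work surface at z = 0. Lengths are in m, angles in rad, forces in N, time in s.
With the tool pointing down it reaches from about 0.275 to 0.75 m from the base axis. Payload 10.2 kg.
Tool frame: the origin (TCP) lies on the mounting face of the last link; the fingertips stand 166 mm ahead of it and the grasp point (between the pads) lies 147 mm ahead of it; z points along the fingers, y is the line along which they close (so a half turn about z gives the same grasp; the last joint's range is limited). The gripper opens to 88 mm and grips with 3 to 60 N. Pads are 18 mm wide; open, the fingers measure 123 mm over their backs; the gripper's body (75 mm by 187 mm) begins 45 mm behind the grasp point.
Start: joints at [-1.382, 0.313, 1.498, -0, 1.331, -0.223], TCP at [0.21, -0.481, 0.405] pointing down, gripper open.
Joint ranges: [-2.94, 2.94], [-0.97, 2.17], [0.19, 2.56], [-1.23, 4.37], [0.02, 3.11], [-2.88, 2.88]. Speed limits (rad/s): [2.39, 2.39, 3.01, 3.14, 3.14, 3.14].

INTERFACE

Orientations are given as a rotation vector (axis times angle).
In Python, from workcell import r, viewer gives the robot as it stands. The module is installed in compiled form; this text tells all that it offers.
- The arm moves only by the tool carry_out, never from a script. Its argument "deltas" is one flat list of numbers, 5 for each row, row after row: the shift along the world's x, y, z in mm, then the turn about the world's z in units of 5 degrees (1.0 is 5 degrees), then the opening, from -1 (shut) to 1 (fully open). A call has 1 to 5 rows; each row shifts and turns the commanded pose from where the row before left it; what a row does not reach is not made up. A row lasts 1/8 s, in which the tool goes at most 62.5 mm and 10.7 degrees, less where a joint would pass 70% of its speed; a pose out of reach is approached as far as the arm can. A call with a gripper value outside its range is refused whole. The fingers move at their own pace and stop on an object; the grip force is fixed at half the most. Time passes only in rows, so rows that do not move let the fingers close. It gives the time, the measured TCP pose, the force, the opening and the grip force at its end, in the units of the state.
- r.sense(): the state, without advancing time (a new reading comes with each control period).
- viewer.capture(name): name is "side" or "top" or "wrist"; returns a dict with "image" (400x640x3 uint8, red, green, blue), "vfov" (degrees; the focal length in pixels is half the picture's height over the tangent of half this angle, whatever the lens; pixels are square), "cx", "cy" (the principal point, pixels), "R" (3x3) and "t" (3): a world point X has camera coordinates R X + t. Camera axes: x right, y down, z forward; pixel columns grow to the right and rows downward; lengths in m; the calibration is good to about 2 mm. The wrist camera is an equidistant fisheye: a pixel r from the principal point sees the ray r / f radians off the axis. A picture is of the moment at which its call begins. There is no depth.
- r.sign_off(): hands the job in; it is judged then, once.
The state is a dict: "time": time; "joints": joint angles; "dq": joint speeds; "joint_efforts": joint torques, N m; "eef_pos": TCP position; "ee_rot": TCP orientation; "ft_force": force on the tool from outside, world axes, zero at the start; "torque": the same for the moment, N m; "grip_width": finger opening in m; "grasp_force": force on a finger pad.
Only numpy, scipy, OpenCV 4.12 (cv2) and the standard library are available. Lean on these libraries where they do the work, as an engineer would, in place of code of your own. Each camera call takes 0.05 s, during which the arm holds its last target. There are 200 camera calls.

## Working session

There is one attempt and no reset: what is moved stays moved. The work goes in short steps, Python scripts to look and compute and a tool call to move; the robot and the scene stay as the last step left them, time stands still between calls to the robot, and variables do not carry over. Pictures are saved under pics/ and viewed, at most 14 in all, crops included, and the job is handed in when it is done.

Besides the shell and the picture viewer there is one more tool, called in YAML: its name, and indented under it one key for each argument. carry_out: Moves the arm, as the interface text tells. Its arguments: {"type":"object","properties":{"deltas":{"type":"array"}},"required":["deltas"]}

```bash
mkdir -p pics
cat > h.py <<'E'
import numpy as np, cv2
from workcell import r, viewer
def cap(n):
    c=viewer.capture(n); c['n']=n; c['f']=200/np.tan(np.radians(c['vfov']/2)); c['R']=np.array(c['R']); c['t']=np.array(c['t']); return c
def save(c,name,box=None,s=1):
    im=c['image'][...,::-1]
    if box: im=im[box[1]:box[3],box[0]:box[2]]
    cv2.imwrite('pics/'+name+'.png',cv2.resize(im,None,fx=s,fy=s,interpolation=cv2.INTER_CUBIC))
def ray(c,u,v):
    x=(u-c['cx'])/c['f']; y=(v-c['cy'])/c['f']
    if c['n']=='wrist':
        th=np.hypot(x,y); k=np.sin(th)/th if th>1e-9 else 1; d=np.array([x*k,y*k,np.cos(th)])
    else: d=np.array([x,y,1.])
    return -c['R'].T@c['t'], c['R'].T@d
def onz(c,u,v,z):
    o,d=ray(c,u,v); return o+d*(z-o[2])/d[2]
def pix(c,X):
    p=c['R']@np.array(X)+c['t']
    if c['n']=='wrist':
        rr=np.hypot(p[0],p[1]); th=np.arctan2(rr,p[2]); k=th/max(rr,1e-9); return c['cx']+c['f']*p[0]*k, c['cy']+c['f']*p[1]*k
    return c['cx']+c['f']*p[0]/p[2], c['cy']+c['f']*p[1]/p[2]
E
python3 - <<'E'
from h import *
for n in ['side','top','wrist']:
    c=cap(n); save(c,n+'0'); print(n,c['vfov'],c['cx'],c['cy'],(-c['R'].T@c['t']).round(3),c['R'].round(2).tolist())
s=r.sense(); print({k:np.round(v,3) for k,v in s.items()})
E
```

```text
side 47.918280142294066 321.7247841674915 195.2836925464504 [ 0.435 -0.727  0.768] [[0.97, -0.26, -0.0], [-0.18, -0.68, -0.71], [0.18, 0.68, -0.71]]
top 48.47027159533644 320.2683950233756 207.36087920453076 [ 0.507 -0.077  1.2  ] [[-0.02, -1.0, 0.0], [-1.0, 0.02, -0.07], [0.07, -0.0, -1.0]]
wrist 65.70646984690485 318.4362599660586 198.12155249782631 [ 0.283 -0.449  0.383] [[0.4, -0.92, -0.0], [-0.87, -0.38, 0.31], [-0.28, -0.12, -0.95]]
{'time': np.float64(0.15), 'joints': array([-1.382,  0.313,  1.498,  0.   ,  1.331, -0.223]), 'dq': array([-0.001, -0.002, -0.001, -0.001, -0.001, -0.002]), 'joint_efforts': array([ 2.0000e-03, -4.0230e+01, -2.5232e+01,  6.9000e-02,  3.4000e-02,
       -0.0000e+00]), 'eef_pos': array([ 0.21 , -0.481,  0.404]), 'ee_rot': array([-3.074, -0.642, -0.   ]), 'ft_force': array([-0.168,  0.083, -0.789]), 'torque': array([ 0.019, -0.031,  0.018]), 'grasp_force': np.float64(0.0), 'grip_width': np.float64(0.088)}
```

View pics/top0.png

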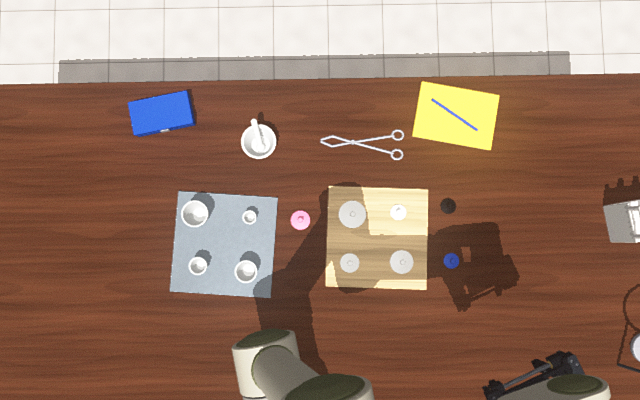

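View pics/side0.png

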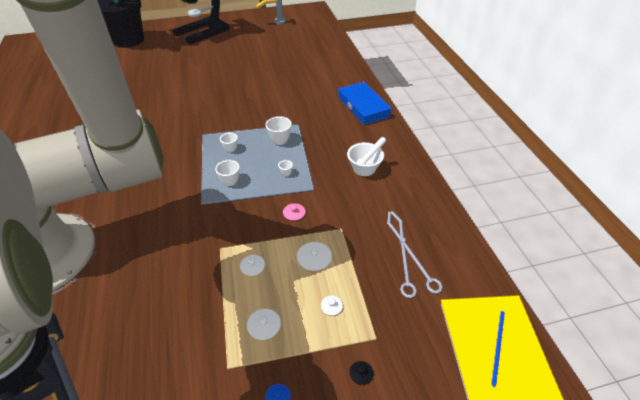

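The top view shows these lid candidates:
- **White lids on the board:** large (352,214), tiny (398,212), small (349,263), medium (402,262).
- **Decoys:** pink (300,220), black (448,206), blue (452,261).
- **Crucibles:** large (194,214), tiny (250,217), small (198,266), medium (246,271).

Next I measure them by colour mask.

Run:
```python
from h import *
c=cap('top'); hsv=cv2.cvtColor(c['image'],cv2.COLOR_RGB2HSV)
def go(x0,y0,x1,y1,m,z,tag,lo):
    k=np.zeros(m.shape,np.uint8);k[y0:y1,x0:x1]=m[y0:y1,x0:x1]*255
    for q in cv2.findContours(k,0,2)[0]:
        if cv2.contourArea(q)<lo: continue
        (u,v),R=cv2.minEnclosingCircle(q); M=cv2.moments(q); A=cv2.contourArea(cv2.convexHull(q))
        u2,v2=M['m10']/M['m00'],M['m01']/M['m00']
        print(tag,np.round([u,v,R,u2,v2],1),'xy',onz(c,u2,v2,z).round(4)[:2],'areadiam mm',(2*np.sqrt(A/np.pi)+1)*1.2/c['f']*1000)
S,V=hsv[...,1],hsv[...,2]
go(332,190,425,287,(S<45),0.009,'lid',60)
for z in (.036,.061): go(176,195,275,294,(S<22)&(V>150),z,'cru z%s'%z,40)
save(c,'topcrop',(165,180,475,300),2.5)
```

```text
lid [349.2 262.4   9.8 349.1 262.4] xy [ 0.4379 -0.1525] areadiam mm 54.06124482795479
lid [401.2 261.4  11.8 401.2 261.4] xy [ 0.4381 -0.2912] areadiam mm 65.38233026615696
lid [408.  231.   16.1 409.9 231.4] xy [ 0.5176 -0.317 ] areadiam mm 38.632476512044576
lid [397.8 211.9   8.4 397.9 211.8] xy [ 0.5706 -0.2862] areadiam mm 46.28373362560849
lid [351.8 214.   13.8 351.9 213.9] xy [ 0.5671 -0.1626] areadiam mm 75.36734586288708
cru z0.036 [226.5 244.5  65.8 230.6 242.9] xy [0.4956 0.1575] areadiam mm 290.50851564191606
cru z0.061 [226.5 244.5  65.8 230.6 242.9] xy [0.4958 0.1525] areadiam mm 290.50851564191606
```

View pics/topcrop.png

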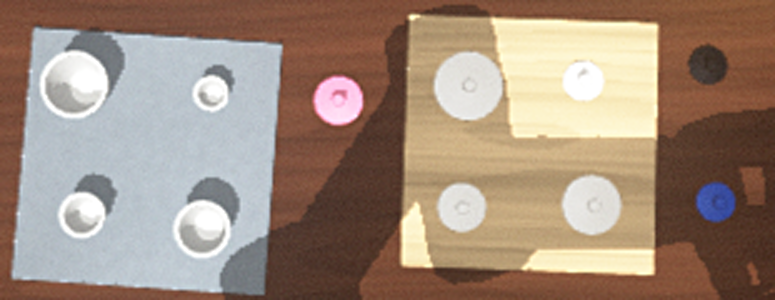

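View pics/wrist0.png

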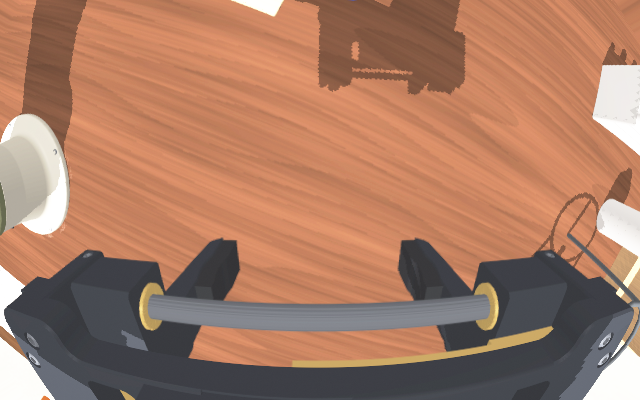

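The crop confirms the choice: white lids on the board, with tiny at the upper right, large at the upper left, small at the lower left and medium at the lower right. The pink, black and blue decoys lie off the board. Next I measure the crucibles while approaching the tiny lid.

```bash
cat > cru.py <<'E'
from h import *
Z=dict(tiny=.036,small=.044,medium=.052,large=.061); D=dict(tiny=36,small=46,medium=57,large=68)
BOX=dict(large=(178,196,212,232),tiny=(238,206,262,228),small=(184,252,214,280),medium=(230,254,264,288))
def crucibles(c):
    out={}
    S=cv2.cvtColor(c['image'],cv2.COLOR_RGB2HSV)
    for n,(x0,y0,x1,y1) in BOX.items():
        k=np.zeros(S.shape[:2],np.uint8); k[y0:y1,x0:x1]=((S[...,1]<18)&(S[...,2]>110))[y0:y1,x0:x1]*255
        q=max(cv2.findContours(k,0,2)[0],key=cv2.contourArea); (u,v),R=cv2.minEnclosingCircle(q)
        e=cv2.fitEllipse(cv2.convexHull(q))
        out[n]=onz(c,*e[0],Z[n])[:2]
        print(n,np.round([u,v,R],1),np.round(e[0],1),np.round(e[1],1),'xy',out[n].round(4),'expect px',round(D[n]/1000/(1.2-Z[n])*c['f'],1))
    return out
if __name__=='__main__':
    c=cap('top'); print(cv2.cvtColor(c['image'],cv2.COLOR_RGB2HSV)[[225,217,240],[225,250,225]]); crucibles(c)
E
python3 cru.py
```

```text
[[100  23 201]
 [  0   0 255]
 [104  21 205]]
large [197.  212.   17.2] [195.9 211.9] [27.3 33.7] xy [0.5766 0.2413] expect px 26.5
tiny [249.6 215.6   8.8] [249.1 215.8] [15.1 17.3] xy [0.5653 0.1088] expect px 13.7
small [198.  265.8  10.2] [197.5 265.4] [18.8 20. ] xy [0.439  0.2417] expect px 17.7
medium [245.5 270.2  13. ] [245.6 270.2] [23.2 26. ] xy [0.425  0.1163] expect px 22.1
```

carry_out:
  deltas: [40, 22, -10, 0, -0.1, 40, 22, -10, 0, -0.1, 40, 22, -10, 0, -0.1, 40, 22, -10, 0, -0.1, 40, 22, -10, 0, -0.1]

```text
time: 0.88
eef_pos: [0.4113, -0.3702, 0.3544]
ee_rot: [-3.075, -0.642, 0.0]
ft_force: [-1.5, 0.2, -0.8]
grip_width: 0.041
grasp_force: 0.0
```

carry_out:
  deltas: [40, 22, -14, 0, -0.1, 40, 22, -14, 0, -0.1, 40, 22, -14, 0, -0.1, 40, 19, -12, 0, -0.1, 0, 0, 0, 0, -0.1]

```text
time: 1.5
eef_pos: [0.5717, -0.2844, 0.299]
ee_rot: [-3.072, -0.647, 0.002]
ft_force: [-0.5, -0.2, -0.8]
grip_width: 0.0399
grasp_force: 0.0
```

Run:
```python
from h import *
c=cap('wrist'); save(c,'w1'); print(c['f'],pix(c,(.5706,-.2862,.009)), [pix(c,(.5706,-.2862,z)) for z in (.017,.028)])
p=r.sense()['eef_pos']; print(p,pix(c,(p[0],p[1],.017)))
```

```text
309.70691628693146 (np.float64(320.0607280693537), np.float64(192.50971585915812)) [(np.float64(320.08731758267976), np.float64(195.14028441059054)), (np.float64(320.1262493692054), np.float64(199.00642458954746))]
[ 0.57068303 -0.28542469  0.29981892] (np.float64(319.3229108155191), np.float64(194.71949096276452))
```

View pics/w1.png

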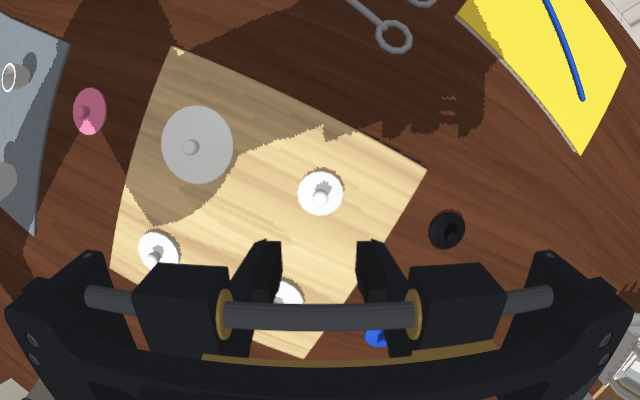

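The wrist view shows the tiny lid at (320,193), under the tool as predicted. The large lid is at (197,145) and the pink decoy at (90,110). I'll measure it in metres and descend.

```bash
cat > near.py <<'E'
from h import *
import sys
def circ(c,xy,z,rad,smax=40,vmin=100):
    """metric circle of the pale thing around xy at height z"""
    h=cv2.cvtColor(c['image'],cv2.COLOR_RGB2HSV)
    m=((h[...,1]<smax)&(h[...,2]>vmin)).astype(np.uint8)*255
    a=np.linspace(0,2*np.pi,60); poly=np.array([pix(c,(xy[0]+1.35*rad*np.cos(t),xy[1]+1.35*rad*np.sin(t),z)) for t in a],np.int32)
    k=np.zeros_like(m); cv2.fillPoly(k,[poly],255); m&=k
    m=cv2.morphologyEx(m,cv2.MORPH_OPEN,np.ones((3,3),np.uint8))
    q=max(cv2.findContours(m,0,1)[0],key=cv2.contourArea)
    P=np.array([onz(c,*p,z)[:2] for p in cv2.convexHull(q)[:,0].astype(float)])*1000
    e=cv2.fitEllipse(P.astype(np.float32)); (x,y),R=cv2.minEnclosingCircle(P.astype(np.float32))
    return e,(x,y,R)
if __name__=='__main__':
    x,y,z,rad=map(float,sys.argv[1:5]); kw=[float(v) for v in sys.argv[5:]]
    c=cap('wrist'); e,m=circ(c,(x,y),z,rad,*kw); p=np.array(r.sense()['eef_pos'])*1000
    print('ellipse',np.round(e[0],1),np.round(e[1],1),'enc',np.round(m,1),'tcp',p.round(1),'move',(np.array(e[0])-p[:2]).round(1))
    save(c,'near'+str(int(r.sense()['time']*100)))
E
python3 near.py .5706 -.2862 .010 .021
```

```text
ellipse [ 570.1 -286.2] [41.7 42.3] enc [ 570.  -286.2   21.2] tcp [ 570.  -286.1  300.5] move [ 0.1 -0.1]
```

carry_out:
  deltas: [0, 0, -40, 0, -0.5, 0, 0, -40, 0, -0.5, 0, 0, -25, 0, -0.5, 0, 0, -11, 0, -0.5, 0, 0, 0, 0, -0.5]

```text
time: 2.22
eef_pos: [0.5698, -0.2867, 0.1851]
ee_rot: [3.075, 0.641, 0.0]
ft_force: [-0.1, -0.1, -0.5]
grip_width: 0.0219
grasp_force: 0.0
```

carry_out:
  deltas: [0, 0, 0, 0, -0.5, 0, 0, 0, 0, -1, 0, 0, 0, 0, -1, 0, 0, 0, 0, -1, 0, 0, 0, 0, -1]

```text
time: 2.85
eef_pos: [0.5703, -0.2862, 0.1855]
ee_rot: [3.074, 0.642, 0.001]
ft_force: [-0.9, 0.8, 6.3]
grip_width: 0.0118
grasp_force: 30.0
```

carry_out:
  deltas: [0, 0, 5, 0, -1, 0, 0, 10, 0, -1, 0, 0, 20, 0, -1, 0, 0, 40, 0, -1, 0, 0, 0, 0, -1]

```text
time: 3.48
eef_pos: [0.5706, -0.2864, 0.2641]
ee_rot: [3.07, 0.641, 0.007]
ft_force: [-0.4, 0.1, -0.3]
grip_width: 0.0113
grasp_force: 30.0
```

Run:
```python
from h import *
c=cap('wrist'); save(c,'w2',(240,150,400,270),4); s=r.sense();print(s['eef_pos'],s['grip_width'],s['grasp_force'],s['ft_force'])
c=cap('side'); save(c,'s2'); print(pix(c,s['eef_pos']-np.array([0,0,.16])))
```

```text
[ 0.57025143 -0.2861904   0.26187366] 0.01190215369241589 29.99994005978806 [-0.09403192  0.18911284  0.16877727]
(np.float64(331.72928170468117), np.float64(276.90226524158135))
```

View pics/w2.png

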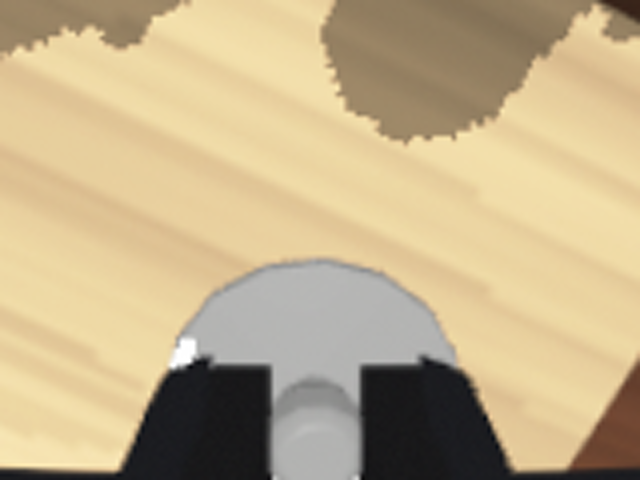

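The close crop shows the tiny lid held by its knob, centred between the pads at about (320,258) in the full frame. The plate is level and its front edge is at row 215. I'll work out its height in the grip from that edge.

```bash
cat > hold.py <<'E'
from h import *
import sys
rad=float(sys.argv[1]); c=cap('wrist'); s=r.sense(); p=np.array(s['eef_pos'])
d=np.array([np.cos(np.radians(23.6)),np.sin(np.radians(23.6)),0])
h=cv2.cvtColor(c['image'],cv2.COLOR_RGB2HSV)
for dz in (-.181,-.1765,-.172,-.168,-.164): print(dz,np.round(pix(c,p+rad*d+[0,0,dz]),1))
u=int(round(pix(c,p+rad*d+[0,0,-.1765])[0])); col=h[185:245,u-3:u+4].mean(1); print([(185+i,int(v[1]),int(v[2])) for i,v in enumerate(col) if i%2==0])
E
python3 hold.py .021; python3 cru.py | tail -4
```

```text
-0.181 [317.5 210.3]
-0.1765 [317.5 213.2]
-0.172 [317.5 216.2]
-0.168 [317.5 219. ]
-0.164 [317.5 222. ]
[(185, 78, 237), (187, 80, 236), (189, 80, 235), (191, 80, 235), (193, 78, 236), (195, 78, 238), (197, 78, 237), (199, 81, 231), (201, 84, 225), (203, 84, 225), (205, 83, 228), (207, 81, 231), (209, 80, 232), (211, 80, 232), (213, 80, 232), (215, 13, 164), (217, 1, 182), (219, 2, 182), (221, 1, 182), (223, 1, 182), (225, 1, 182), (227, 1, 181), (229, 1, 181), (231, 1, 180), (233, 1, 180), (235, 2, 181), (237, 1, 181), (239, 1, 181), (241, 1, 180), (243, 2, 174)]
large [195.3 211.7  16. ] [195.1 212.4] [27.3 31.2] xy [0.5753 0.2435] expect px 26.5
tiny [249.4 215.6   8.6] [249.6 216.1] [14.7 17.5] xy [0.5648 0.1075] expect px 13.7
small [197.7 265.   10.1] [197.6 265.4] [18.7 19.9] xy [0.439  0.2416] expect px 17.7
medium [246.4 271.2  13. ] [245.6 271.1] [23.4 25.4] xy [0.4227 0.1162] expect px 22.1
```

carry_out:
  deltas: [-4, 42, 8, 0, -1, -4, 42, 8, 0, -1, -4, 42, 8, 0, -1, -4, 42, 7, 0, -1, -4, 42, 5, 0, -1]

```text
time: 4.3
eef_pos: [0.5498, -0.0748, 0.2952]
ee_rot: [-3.075, -0.642, 0.002]
ft_force: [0.6, 0.2, -0.5]
grip_width: 0.012
grasp_force: 30.0
```

carry_out:
  deltas: [-4, 42, 0, 0, -1, -4, 42, 0, 0, -1, -4, 42, 0, 0, -1, -2, 42, 0, 0, -1, 0, 0, 0, 0, -1]

```text
time: 4.92
eef_pos: [0.5357, 0.0939, 0.295]
ee_rot: [-3.074, -0.647, 0.002]
ft_force: [0.3, -0.4, 0.2]
grip_width: 0.0121
grasp_force: 30.0
```

```bash
python3 near.py .565 .108 .036 .018 18 100; ls pics
```

```text
ellipse [562.6 109.2] [35.7 36. ] enc [562.6 109.2  18.1] tcp [535.9  92.5 295.1] move [26.6 16.7]
near160.png
near497.png
s2.png
side0.png
top0.png
topcrop.png
w1.png
w2.png
wrist0.png
```

The wrist fit of the tiny crucible's rim is 36 mm across, as it should be. I'll move over it and descend to about 13 mm above seating.

carry_out:
  deltas: [14, 8, 0, 0, -1, 13, 9, -10, 0, -1, 0, 0, -30, 0, -1, 0, 0, -28, 0, -1, 0, 0, 0, 0, -1]

```text
time: 5.6
eef_pos: [0.5629, 0.1077, 0.2258]
ee_rot: [-3.075, -0.64, 0.007]
ft_force: [-0.2, -0.3, 0.3]
grip_width: 0.012
grasp_force: 30.0
```

carry_out:
  deltas: [0, 0, 0, 0, -1]

```text
time: 5.72
eef_pos: [0.5636, 0.1082, 0.2287]
ee_rot: [3.075, 0.641, 0.002]
ft_force: [0.3, -0.0, -0.1]
grip_width: 0.0118
grasp_force: 30.0
```

Run:
```python
from h import *
c=cap('wrist'); save(c,'w3',(240,150,400,270),3); s=r.sense();print(s['eef_pos'],s['ft_force'])
```

```text
[0.56354765 0.10835395 0.22893436] [ 0.63584856 -0.4556134   0.44854477]
```

View pics/w3.png

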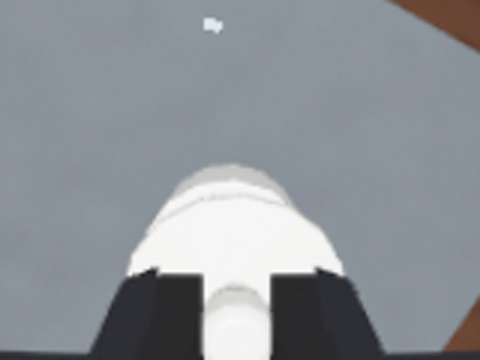

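The crop shows the lid concentric above the tiny crucible's rim. I'll lower it in small steps and watch the force.

carry_out:
  deltas: [-1, 1, -8, 0, -1, 0, 0, -5, 0, -1, 0, 0, 0, 0, -1, 0, 0, 0, 0, -1]

```text
time: 6.28
eef_pos: [0.5622, 0.1099, 0.2148]
ee_rot: [3.075, 0.642, 0.0]
ft_force: [0.3, 0.4, -0.0]
grip_width: 0.0116
grasp_force: 30.0
```

carry_out:
  deltas: [0, 0, -2, 0, -1, 0, 0, 0, 0, -1, 0, 0, 0, 0, -1]

```text
time: 6.65
eef_pos: [0.5622, 0.1099, 0.2129]
ee_rot: [3.075, 0.642, 0.001]
ft_force: [-0.9, -0.5, 1.3]
grip_width: 0.0117
grasp_force: 30.0
```

carry_out:
  deltas: [0, 0, -1, 0, -1, 0, 0, 0, 0, -1, 0, 0, 0, 0, -1]

```text
time: 7.02
eef_pos: [0.5624, 0.1099, 0.2125]
ee_rot: [3.075, 0.642, 0.002]
ft_force: [-0.8, -0.2, 6.0]
grip_width: 0.0119
grasp_force: 30.0
```

Contact at z ≈ 0.2125 with 6 N, so the lid is seated. I'll release and lift straight up.

carry_out:
  deltas: [0, 0, 0, 0, -0.6, 0, 0, 0, 0, -0.4, 0, 0, 0, 0, -0.2, 0, 0, 10, 0, -0.2, 0, 0, 40, 0, -0.2]

```text
time: 7.65
eef_pos: [0.5618, 0.1098, 0.2612]
ee_rot: [-3.074, -0.642, 0.006]
ft_force: [-0.6, -0.6, 0.3]
grip_width: 0.0355
grasp_force: 0.0
```

carry_out:
  deltas: [-15, -7, 38, 0, -0.2, -15, -7, 0, 0, -0.2, 0, 0, 0, 0, -0.2, 0, 0, 0, 0, -0.2]

```text
time: 8.15
eef_pos: [0.5325, 0.096, 0.2997]
ee_rot: [-3.075, -0.642, 0.0]
ft_force: [0.0, 0.7, 0.7]
grip_width: 0.0351
grasp_force: 0.0
```

```bash
python3 near.py .5626 .1092 .036 .021 18 100; python3 near.py .5626 .1092 .052 .008 18 100;python3 - <<'E'
from h import *
c=cap('wrist'); save(c,'w4'); 
E
```

```text
ellipse [561.8 109.8] [42.4 42.7] enc [561.9 109.8  21.5] tcp [532.5  96.  299.5] move [29.3 13.7]
ellipse [562.8 109.8] [21.9 22.3] enc [562.9 109.6  11.2] tcp [532.5  96.  299.4] move [30.3 13.7]
```

View pics/w4.png

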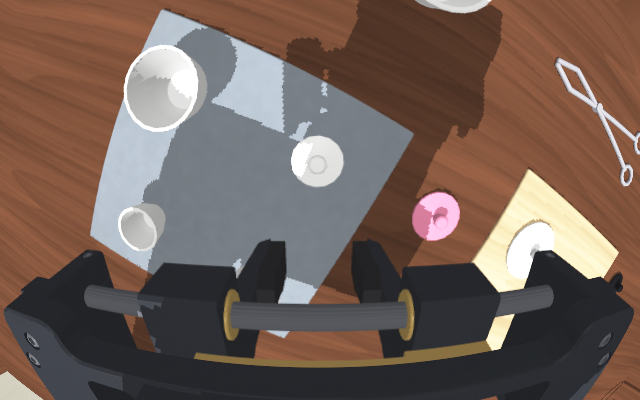

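The tiny lid sits centred at (317,161) and the crucible has not moved. Next is the small lid.

carry_out:
  deltas: [-16, -42, 0, 0, -0.2, -16, -42, 0, 0, -0.2, -16, -42, 0, 0, -0.2, -16, -42, 0, 0, -0.2, -16, -42, 0, 0, -0.2]

```text
time: 8.93
eef_pos: [0.4517, -0.1154, 0.2996]
ee_rot: [-3.075, -0.643, 0.0]
ft_force: [0.3, -0.3, -0.5]
grip_width: 0.0351
grasp_force: 0.0
```

carry_out:
  deltas: [-15, -39, 0, 0, -0.2, 0, 0, 0, 0, -0.5, 0, 0, 0, 0, -0.5]

```text
time: 9.3
eef_pos: [0.4374, -0.1528, 0.2996]
ee_rot: [-3.075, -0.642, 0.0]
ft_force: [-0.2, -0.1, -0.1]
grip_width: 0.0222
grasp_force: 0.0
```

```bash
python3 near.py .4379 -.1525 .010 .026
```

```text
ellipse [ 437.3 -152.8] [51.9 52.6] enc [ 437.4 -152.9   26.4] tcp [ 437.5 -152.5  299.6] move [-0.2 -0.4]
```

carry_out:
  deltas: [0, 0, -40, 0, -0.5, 0, 0, -40, 0, -0.5, 0, 0, -25, 0, -0.5, 0, 0, -10, 0, -0.5, 0, 0, 0, 0, -0.5]

```text
time: 9.98
eef_pos: [0.4374, -0.1527, 0.1848]
ee_rot: [-3.075, -0.644, 0.0]
ft_force: [0.6, 0.5, 0.2]
grip_width: 0.0223
grasp_force: 0.0
```

carry_out:
  deltas: [0, 0, 0, 0, -0.5, 0, 0, 0, 0, -1, 0, 0, 0, 0, -1, 0, 0, 0, 0, -1, 0, 0, 0, 0, -1]

```text
time: 10.6
eef_pos: [0.4374, -0.1532, 0.1854]
ee_rot: [3.074, 0.642, 0.002]
ft_force: [-0.7, 1.7, 6.7]
grip_width: 0.0121
grasp_force: 30.0
```

carry_out:
  deltas: [0, 0, 5, 0, -1, 0, 0, 10, 0, -1, 0, 0, 20, 0, -1, 0, 0, 40, 0, -1, 0, 0, 40, 0, -1]

```text
time: 11.22
eef_pos: [0.4369, -0.153, 0.3014]
ee_rot: [3.075, 0.642, 0.0]
ft_force: [-0.1, 0.6, 0.2]
grip_width: 0.0121
grasp_force: 30.0
```

```bash
python3 hold.py .026
```

```text
-0.181 [319.1 203.8]
-0.1765 [319.1 206.6]
-0.172 [319.1 209.6]
-0.168 [319.2 212.4]
-0.164 [319.2 215.3]
[(185, 61, 250), (187, 61, 251), (189, 62, 250), (191, 63, 249), (193, 62, 250), (195, 62, 250), (197, 62, 250), (199, 62, 250), (201, 60, 251), (203, 59, 251), (205, 60, 231), (207, 1, 194), (209, 2, 200), (211, 2, 200), (213, 1, 200), (215, 1, 200), (217, 2, 200), (219, 2, 200), (221, 1, 200), (223, 2, 200), (225, 1, 200), (227, 1, 199), (229, 2, 200), (231, 1, 200), (233, 2, 199), (235, 2, 198), (237, 2, 198), (239, 1, 198), (241, 2, 198), (243, 1, 184)]
```

carry_out:
  deltas: [-4, 42, 0, 0, -1, -4, 42, 0, 0, -1, -4, 42, 0, 0, -1, -4, 42, 0, 0, -1, -4, 42, 0, 0, -1]

```text
time: 11.9
eef_pos: [0.4167, 0.0582, 0.3002]
ee_rot: [3.075, 0.642, 0.001]
ft_force: [0.8, 0.0, -0.9]
grip_width: 0.0123
grasp_force: 30.0
```

carry_out:
  deltas: [-4, 42, 0, 0, -1, -4, 42, 0, 0, -1, -2, 42, 0, 0, -1, 0, 45, 0, 0, -1, 0, 0, 0, 0, -1]

```text
time: 12.52
eef_pos: [0.4066, 0.2297, 0.3]
ee_rot: [-3.074, -0.648, -0.001]
ft_force: [0.4, 0.4, -0.6]
grip_width: 0.0118
grasp_force: 30.0
```

carry_out:
  deltas: [0, 0, 0, 0, -1]

```text
time: 12.65
eef_pos: [0.407, 0.2275, 0.2998]
ee_rot: [3.075, 0.642, -0.0]
ft_force: [0.3, -0.3, -0.8]
grip_width: 0.0116
grasp_force: 30.0
```

```bash
python3 near.py .439 .2416 .044 .023 18 100;  python3 near.py .439 .2416 .044 .023 15 100
```

```text
ellipse [438.8 242.6] [45.6 46. ] enc [438.7 242.7  23.1] tcp [407.2 227.1 299.8] move [31.6 15.5]
ellipse [438.7 242.6] [45.4 45.9] enc [438.7 242.8  23.1] tcp [407.2 227.  299.8] move [31.4 15.6]
```

carry_out:
  deltas: [16, 8, 0, 0, -1, 16, 8, -10, 0, -1, 0, 0, -30, 0, -1, 0, 0, -25, 0, -1, 0, 0, 0, 0, -1]

```text
time: 13.38
eef_pos: [0.4391, 0.2429, 0.2337]
ee_rot: [3.075, 0.64, -0.005]
ft_force: [0.8, -0.1, 0.3]
grip_width: 0.0119
grasp_force: 30.0
```

carry_out:
  deltas: [0, 0, -8, 0, -1, 0, 0, -4, 0, -1, 0, 0, 0, 0, -1, 0, 0, 0, 0, -1]

```text
time: 13.88
eef_pos: [0.4392, 0.2439, 0.2231]
ee_rot: [-3.075, -0.642, -0.001]
ft_force: [-0.3, -0.3, 0.8]
grip_width: 0.0117
grasp_force: 30.0
```

carry_out:
  deltas: [0, -1, -2, 0, -1, 0, 0, 0, 0, -1, 0, 0, 0, 0, -1]

```text
time: 14.25
eef_pos: [0.4391, 0.2429, 0.2207]
ee_rot: [-3.075, -0.642, -0.0]
ft_force: [0.6, -0.2, -0.3]
grip_width: 0.0121
grasp_force: 30.0
```

carry_out:
  deltas: [0, 0, -1, 0, -1, 0, 0, 0, 0, -1, 0, 0, 0, 0, -1]

```text
time: 14.62
eef_pos: [0.4393, 0.243, 0.2204]
ee_rot: [-3.075, -0.642, -0.002]
ft_force: [-1.9, -1.0, 7.1]
grip_width: 0.0115
grasp_force: 30.0
```

carry_out:
  deltas: [0, 0, 0, 0, -0.6, 0, 0, 0, 0, -0.4, 0, 0, 0, 0, -0.2, 0, 0, 10, 0, -0.2, 0, 0, 40, 0, -0.2]

```text
time: 15.25
eef_pos: [0.4388, 0.2427, 0.2694]
ee_rot: [3.075, 0.642, -0.006]
ft_force: [0.3, 0.5, 0.4]
grip_width: 0.0354
grasp_force: 0.0
```

carry_out:
  deltas: [-14, -7, 30, 0, -0.2, -14, -7, 0, 0, -0.2, 0, 0, 0, 0, -0.2, 0, 0, 0, 0, -0.2]

```text
time: 15.75
eef_pos: [0.4115, 0.229, 0.2998]
ee_rot: [-3.075, -0.642, -0.0]
ft_force: [-1.0, 0.1, -0.3]
grip_width: 0.0349
grasp_force: 0.0
```

```bash
python3 near.py .439 .2426 .044 .026 18 100
```

```text
ellipse [439.2 242.6] [52.6 53.1] enc [439.1 242.6  26.7] tcp [411.5 229.  299.7] move [27.7 13.6]
```

carry_out:
  deltas: [3, -48, 0, 0, -0.2, 3, -48, 0, 0, -0.2, 3, -48, 0, 0, -0.2, 3, -48, 0, 0, -0.2, 3, -48, 0, 0, -0.2]

```text
time: 16.42
eef_pos: [0.4264, -0.0128, 0.2996]
ee_rot: [-3.075, -0.642, 0.0]
ft_force: [0.4, 0.1, 0.7]
grip_width: 0.0354
grasp_force: 0.0
```

carry_out:
  deltas: [3, -48, 0, 0, -0.2, 3, -48, 0, 0, -0.2, 3, -48, 0, 0, -0.2, 3, -48, 0, 0, -0.2, 0, -48, 0, 0, -0.2]

```text
time: 17.05
eef_pos: [0.4384, -0.253, 0.2994]
ee_rot: [-3.075, -0.642, 0.0]
ft_force: [0.1, -0.2, -0.1]
grip_width: 0.0351
grasp_force: 0.0
```

carry_out:
  deltas: [0, -40, 0, 0, -0.2, 0, 0, 0, 0, -0.5, 0, 0, 0, 0, -0.5]

```text
time: 17.42
eef_pos: [0.4383, -0.2906, 0.2993]
ee_rot: [-3.074, -0.642, 0.001]
ft_force: [0.3, 0.2, -0.2]
grip_width: 0.0224
grasp_force: 0.0
```

```bash
python3 near.py .4381 -.2912 .010 .0315
```

```text
ellipse [ 437.5 -291.1] [63.4 63.6] enc [ 437.5 -291.1   32. ] tcp [ 438.3 -290.3  299.5] move [-0.8 -0.8]
```

The small lid sits within 0.5 mm of centre. Now the medium lid.

carry_out:
  deltas: [-1, -1, -40, 0, -0.5, 0, 0, -40, 0, -0.5, 0, 0, -25, 0, -0.5, 0, 0, -10, 0, -0.5, 0, 0, 0, 0, -0.5]

```text
time: 18.1
eef_pos: [0.4374, -0.2917, 0.1849]
ee_rot: [-3.075, -0.643, 0.0]
ft_force: [-0.1, 0.3, 0.2]
grip_width: 0.0221
grasp_force: 0.0
```

carry_out:
  deltas: [0, 0, 0, 0, -0.5, 0, 0, 0, 0, -1, 0, 0, 0, 0, -1, 0, 0, 0, 0, -1, 0, 0, 0, 0, -1]

```text
time: 18.73
eef_pos: [0.4373, -0.2922, 0.1855]
ee_rot: [3.074, 0.642, 0.001]
ft_force: [-0.2, 0.6, 6.8]
grip_width: 0.0117
grasp_force: 30.0
```

carry_out:
  deltas: [0, 0, 5, 0, -1, 0, 0, 10, 0, -1, 0, 0, 20, 0, -1, 0, 0, 40, 0, -1, 0, 0, 40, 0, -1]

```text
time: 19.35
eef_pos: [0.437, -0.292, 0.3014]
ee_rot: [3.075, 0.642, -0.0]
ft_force: [-0.3, -0.7, 0.5]
grip_width: 0.0116
grasp_force: 30.0
```

```bash
python3 hold.py .0315
```

```text
-0.181 [319.3 194.5]
-0.1765 [319.3 197.1]
-0.172 [319.3 199.9]
-0.168 [319.4 202.5]
-0.164 [319.4 205.2]
[(185, 70, 245), (187, 68, 247), (189, 64, 249), (191, 61, 250), (193, 61, 248), (195, 8, 182), (197, 1, 207), (199, 1, 206), (201, 1, 206), (203, 1, 206), (205, 1, 206), (207, 2, 206), (209, 1, 206), (211, 1, 206), (213, 1, 206), (215, 1, 206), (217, 1, 206), (219, 1, 206), (221, 1, 205), (223, 1, 205), (225, 1, 204), (227, 1, 204), (229, 1, 204), (231, 1, 205), (233, 1, 204), (235, 1, 204), (237, 1, 204), (239, 1, 204), (241, 1, 204), (243, 1, 171)]
```

carry_out:
  deltas: [-8, 42, 0, 0, -1, -8, 42, 0, 0, -1, -8, 42, 0, 0, -1, -8, 42, 0, 0, -1, -8, 42, 0, 0, -1]

```text
time: 20.02
eef_pos: [0.3966, -0.0808, 0.3001]
ee_rot: [3.075, 0.642, 0.001]
ft_force: [0.7, -0.1, -0.6]
grip_width: 0.012
grasp_force: 30.0
```

carry_out:
  deltas: [-8, 42, 0, 0, -1, -8, 42, 0, 0, -1, -8, 42, 0, 0, -1, -8, 46, 0, 0, -1, 0, 0, 0, 0, -1]

```text
time: 20.65
eef_pos: [0.3643, 0.0918, 0.3001]
ee_rot: [-3.074, -0.649, -0.001]
ft_force: [-0.0, -0.4, -1.1]
grip_width: 0.012
grasp_force: 30.0
```

carry_out:
  deltas: [0, 0, 0, 0, -1]

```text
time: 20.78
eef_pos: [0.3653, 0.0895, 0.3]
ee_rot: [3.075, 0.643, 0.001]
ft_force: [0.2, 0.6, 0.2]
grip_width: 0.0119
grasp_force: 30.0
```

```bash
python3 near.py .423 .116 .052 .0285 18 100;  python3 near.py .423 .116 .052 .0285 15 100
```

```text
ellipse [422.5 116.6] [56.4 56.7] enc [422.6 116.6  28.5] tcp [365.4  89.2 299.9] move [57.1 27.5]
ellipse [422.5 116.6] [56.2 56.5] enc [422.6 116.6  28.4] tcp [365.4  89.  299.8] move [57.1 27.6]
```

carry_out:
  deltas: [28, 14, 0, 0, -1, 29, 13, 0, 0, -1, 0, 0, -30, 0, -1, 0, 0, -27, 0, -1, 0, 0, 0, 0, -1]

```text
time: 21.5
eef_pos: [0.4221, 0.1159, 0.2416]
ee_rot: [-3.075, -0.639, 0.005]
ft_force: [0.4, 0.0, -0.4]
grip_width: 0.0122
grasp_force: 30.0
```

carry_out:
  deltas: [0, 0, -8, 0, -1, 0, 0, -4, 0, -1, 0, 0, 0, 0, -1, 0, 0, 0, 0, -1]

```text
time: 22.0
eef_pos: [0.4222, 0.1169, 0.2311]
ee_rot: [3.075, 0.642, 0.001]
ft_force: [-0.3, 0.8, -1.0]
grip_width: 0.0118
grasp_force: 30.0
```

carry_out:
  deltas: [0, 0, -2, 0, -1, 0, 0, 0, 0, -1, 0, 0, 0, 0, -1]

```text
time: 22.38
eef_pos: [0.4221, 0.1169, 0.2288]
ee_rot: [3.075, 0.642, 0.0]
ft_force: [-0.1, 0.7, -0.2]
grip_width: 0.0118
grasp_force: 30.0
```

carry_out:
  deltas: [0, 0, -1, 0, -1, 0, 0, 0, 0, -1, 0, 0, 0, 0, -1]

```text
time: 22.75
eef_pos: [0.4224, 0.1169, 0.2285]
ee_rot: [3.075, 0.642, 0.002]
ft_force: [-2.3, 0.1, 9.3]
grip_width: 0.0116
grasp_force: 30.0
```

Seated. I'll release, check, and go to the large lid.

carry_out:
  deltas: [0, 0, 0, 0, -0.6, 0, 0, 0, 0, -0.4, 0, 0, 0, 0, -0.2, 0, 0, 10, 0, -0.2, 0, 0, 40, 0, -0.2]

```text
time: 23.38
eef_pos: [0.4218, 0.1168, 0.2776]
ee_rot: [-3.075, -0.642, 0.006]
ft_force: [0.1, -0.8, 0.8]
grip_width: 0.0349
grasp_force: 0.0
```

carry_out:
  deltas: [-14, -7, 23, 0, -0.2, -14, -7, 0, 0, -0.2, 0, 0, 0, 0, -0.2, 0, 0, 0, 0, -0.2]

```text
time: 23.88
eef_pos: [0.3945, 0.103, 0.3009]
ee_rot: [-3.075, -0.642, -0.001]
ft_force: [0.5, -0.8, 0.9]
grip_width: 0.0354
grasp_force: 0.0
```

```bash
python3 near.py .4225 .1166 .052 .0315 18 100
```

```text
ellipse [422.7 116.8] [63.7 63.8] enc [422.7 116.8  32.1] tcp [394.5 103.  300.8] move [28.1 13.8]
```

carry_out:
  deltas: [25, -38, 0, 0, -0.2, 25, -38, 0, 0, -0.2, 25, -38, 0, 0, -0.2, 25, -38, 0, 0, -0.2, 25, -38, 0, 0, -0.2]

```text
time: 24.55
eef_pos: [0.5202, -0.0885, 0.3003]
ee_rot: [-3.075, -0.642, 0.001]
ft_force: [0.3, 0.2, 0.1]
grip_width: 0.0353
grasp_force: 0.0
```

carry_out:
  deltas: [25, -38, 0, 0, -0.2, 22, -44, 0, 0, -0.2, 0, 0, 0, 0, -0.5, 0, 0, 0, 0, -0.5]

```text
time: 25.05
eef_pos: [0.5661, -0.1686, 0.3001]
ee_rot: [-3.074, -0.642, 0.001]
ft_force: [0.0, 0.9, -0.7]
grip_width: 0.0222
grasp_force: 0.0
```

```bash
python3 near.py .5671 -.1626 .010 .037
```

```text
ellipse [ 566.6 -162.9] [73.7 74.5] enc [ 566.6 -162.9   37.3] tcp [ 566.  -168.2  300.4] move [0.6 5.3]
```

carry_out:
  deltas: [1, 6, -40, 0, -0.5, 0, 0, -40, 0, -0.5, 0, 0, -25, 0, -0.5, 0, 0, -10, 0, -0.5, 0, 0, 0, 0, -0.5]

```text
time: 25.72
eef_pos: [0.5672, -0.1626, 0.186]
ee_rot: [-3.075, -0.643, 0.0]
ft_force: [0.2, 0.9, -0.1]
grip_width: 0.0222
grasp_force: 0.0
```

carry_out:
  deltas: [0, 0, 0, 0, -0.5, 0, 0, 0, 0, -1, 0, 0, 0, 0, -1, 0, 0, 0, 0, -1, 0, 0, 0, 0, -1]

```text
time: 26.35
eef_pos: [0.5673, -0.1632, 0.1866]
ee_rot: [3.075, 0.642, 0.002]
ft_force: [-1.3, 1.7, 6.0]
grip_width: 0.0117
grasp_force: 30.0
```

carry_out:
  deltas: [0, 0, 5, 0, -1, 0, 0, 10, 0, -1, 0, 0, 20, 0, -1, 0, 0, 40, 0, -1, 0, 0, 40, 0, -1]

```text
time: 26.98
eef_pos: [0.567, -0.1631, 0.3024]
ee_rot: [3.075, 0.642, -0.0]
ft_force: [0.4, 0.7, -0.4]
grip_width: 0.0112
grasp_force: 30.0
```

```bash
python3 hold.py .037|head -20
```

```text
-0.181 [318.8 184.3]
-0.1765 [318.8 186.7]
-0.172 [318.8 189.2]
-0.168 [318.8 191.5]
-0.164 [318.9 194. ]
[(185, 67, 219), (187, 1, 187), (189, 1, 199), (191, 1, 199), (193, 2, 199), (195, 1, 199), (197, 2, 199), (199, 2, 199), (201, 2, 199), (203, 2, 199), (205, 1, 199), (207, 1, 199), (209, 1, 198), (211, 2, 198), (213, 1, 197), (215, 2, 198), (217, 2, 198), (219, 2, 198), (221, 2, 198), (223, 1, 198), (225, 2, 198), (227, 1, 198), (229, 2, 198), (231, 1, 198), (233, 1, 198), (235, 2, 198), (237, 2, 198), (239, 1, 198), (241, 2, 198), (243, 2, 187)]
```

carry_out:
  deltas: [-7, 42, 2, 0, -1, -7, 42, 2, 0, -1, -7, 42, 2, 0, -1, -7, 42, 2, 0, -1, -7, 42, 2, 0, -1]

```text
time: 27.65
eef_pos: [0.5317, 0.0482, 0.3112]
ee_rot: [3.075, 0.642, 0.001]
ft_force: [-0.1, -0.5, -0.8]
grip_width: 0.0118
grasp_force: 30.0
```

carry_out:
  deltas: [-7, 42, 0, 0, -1, -7, 42, 0, 0, -1, -7, 42, 0, 0, -1, -6, 40, 0, 0, -1, 0, 0, 0, 0, -1]

```text
time: 28.28
eef_pos: [0.5044, 0.2148, 0.311]
ee_rot: [-3.074, -0.647, -0.001]
ft_force: [0.1, -0.2, -1.7]
grip_width: 0.0117
grasp_force: 30.0
```

carry_out:
  deltas: [0, 0, 0, 0, -1]

```text
time: 28.4
eef_pos: [0.5052, 0.2124, 0.3109]
ee_rot: [3.075, 0.642, 0.0]
ft_force: [0.1, 0.3, -0.4]
grip_width: 0.0116
grasp_force: 30.0
```

```bash
python3 near.py .574 .243 .061 .034 18 100;  python3 near.py .574 .243 .061 .034 15 100
```

```text
ellipse [572.9 246. ] [67.2 67.7] enc [573.  245.7  34.1] tcp [505.3 212.  310.9] move [67.6 34. ]
ellipse [573. 246.] [67.1 67.3] enc [573.1 245.9  33.9] tcp [505.4 211.9 310.8] move [67.6 34.1]
```

carry_out:
  deltas: [34, 17, 0, 0, -1, 34, 17, 0, 0, -1, 0, 0, -30, 0, -1, 0, 0, -27, 0, -1, 0, 0, 0, 0, -1]

```text
time: 29.12
eef_pos: [0.5731, 0.2458, 0.252]
ee_rot: [3.076, 0.64, -0.006]
ft_force: [0.8, 0.1, -0.9]
grip_width: 0.0119
grasp_force: 30.0
```

carry_out:
  deltas: [0, 0, -8, 0, -1, 0, 0, -4, 0, -1, 0, 0, 0, 0, -1, 0, 0, 0, 0, -1]

```text
time: 29.62
eef_pos: [0.5732, 0.2469, 0.2422]
ee_rot: [-3.075, -0.642, -0.001]
ft_force: [-0.5, 0.4, -0.5]
grip_width: 0.0116
grasp_force: 30.0
```

carry_out:
  deltas: [0, -1, -3, 0, -1, 0, 0, 0, 0, -1, 0, 0, 0, 0, -1]

```text
time: 30.0
eef_pos: [0.5731, 0.2459, 0.2387]
ee_rot: [3.075, 0.642, -0.0]
ft_force: [1.0, -1.0, -0.1]
grip_width: 0.0114
grasp_force: 30.0
```

carry_out:
  deltas: [0, 0, -1, 0, -1, 0, 0, 0, 0, -1, 0, 0, 0, 0, -1]

```text
time: 30.38
eef_pos: [0.5733, 0.2459, 0.2386]
ee_rot: [3.075, 0.642, 0.002]
ft_force: [-1.8, -0.9, 4.9]
grip_width: 0.0115
grasp_force: 30.0
```

carry_out:
  deltas: [0, 0, 0, 0, -0.6, 0, 0, 0, 0, -0.4, 0, 0, 0, 0, -0.2, 0, 0, 10, 0, -0.2, 0, 0, 40, 0, -0.2]

```text
time: 31.0
eef_pos: [0.5728, 0.2457, 0.2869]
ee_rot: [3.075, 0.642, -0.007]
ft_force: [0.3, 0.7, 1.3]
grip_width: 0.0351
grasp_force: 0.0
```

carry_out:
  deltas: [-14, -7, 23, 0, -0.2, -45, -40, 20, 0, -0.2, -45, -40, 20, 0, -0.2, 0, 0, 0, 0, -0.2, 0, 0, 0, 0, -0.2]

```text
time: 31.62
eef_pos: [0.4708, 0.1602, 0.3508]
ee_rot: [3.075, 0.642, 0.002]
ft_force: [0.6, 0.1, -0.2]
grip_width: 0.0354
grasp_force: 0.0
```

```bash
python3 near.py .573 .246 .061 .037 18 100; python3 near.py .4388 .2426 .044 .026 18 100; python3 near.py .5626 .1092 .036 .021 18 100
python3 - <<'E'
from h import *
c=cap('wrist'); save(c,'wf')
c=cap('side'); save(c,'sf',(185,100,335,220),4)
E
```

```text
ellipse [573.1 245.7] [74.5 74.8] enc [572.9 245.6  37.6] tcp [471.1 160.4 350.3] move [102.   85.3]
ellipse [439.1 242.7] [52.3 53.5] enc [439.  242.4  26.9] tcp [471.1 160.5 349.9] move [-32.   82.2]
ellipse [562.2 109.7] [42.6 42.8] enc [562.2 109.7  21.6] tcp [471.1 160.5 349.7] move [ 91.1 -50.8]
```

View pics/wf.png

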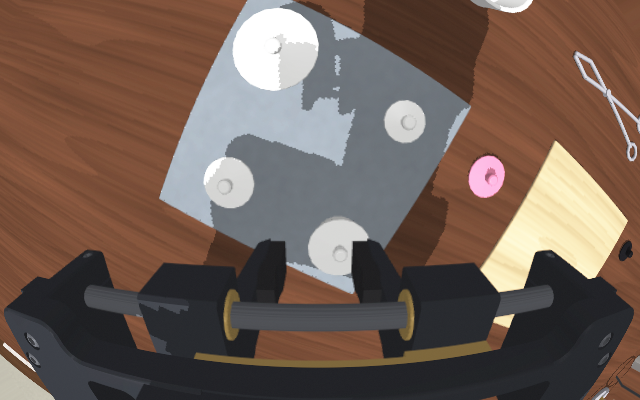

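View pics/sf.png

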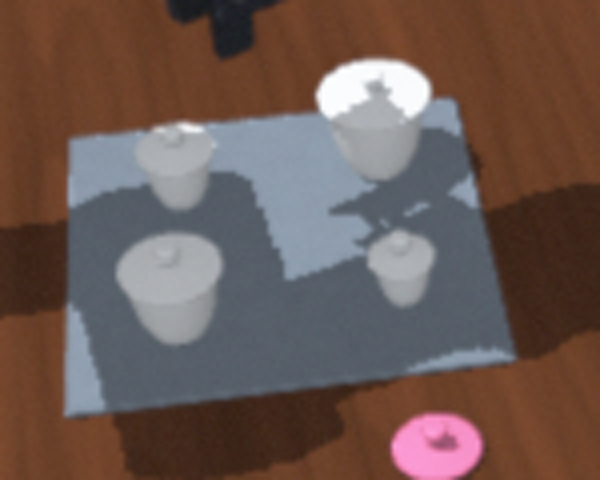

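All four lids sit flat and central on their crucibles: large (275,50), tiny (405,121), small (229,183) and medium (338,247) in the wrist view. The arm is clear of everything, so I'm handing in.

```bash
python3 -c "
from h import *
print(r.sign_off())"
```

```text
the job is handed in; nothing more can be done
None
```

All four lids are on the crucibles of their own size, each measured within about 1 mm of centre and looking flat in the last pictures, and the job was handed in at about 32 s; the hand-in call returned no verdict.

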